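# Lock the shaker platform with its pin

## Task

Lock the laboratory shaker: slide its platform until the hole in the platform's tongue lies exactly over the hole in the bracket on the frame, then take the steel lock pin with the flat T-bar head from the parking block and push it down through both holes until its collar sits on the tongue. Let go of it, keep the beaker standing on the platform, and leave the other two tools in the block.

Things in the scene. Friction and masses are not known exactly. Their poses are not given: they have to be found in the camera images.
- platform (a joint): Travel of the shaker's platform (m), 0 to 0.11; grows as it moves along the y axis of bracket_hole. Holes in line at 0.080; starts between 0 and 0.045; about 3 N of friction, stays where it is left. Platform: aluminium plate 200 x 220 x 12 mm, top 110 mm above the bench. Shaker: white base 220 x 260 mm, fixed, turned up to 0.3 rad.
- platform_grip (a point): Centre of the black upright grip block fixed on the platform, by which it is moved: 24 mm wide along the slide direction, 36 mm across it, 42 mm tall (its top 152 mm above the bench). Axes as the shaker: y along the slide, z up.
- tongue_hole (a point): Centre of the upper mouth (110 mm above the bench) of the 14 mm vertical through hole in the aluminium tongue, 40 mm wide and 10 mm thick, that sticks out of the platform's robot-side edge. It moves with the platform. The grip block's centre lies 89 mm further from the robot (shaker x) and 90 mm to the -y side of it.
- bracket_hole (a point): Centre of the upper mouth (94 mm above the bench) of the 14 mm vertical through hole in the dark steel lock bracket (60 x 70 mm plate, 10 mm thick) fixed on the robot side of the shaker's base; the tongue passes 6 mm above it. Open space below, down to the bench. x, y axes: the shaker's, y = slide direction; z up.
- pin_head (a point): Centre of the steel lock pin's T-bar head: 60 mm along its x, 14 mm thick along its y, 20 mm tall along z (pin axis, up). Pin 102 mm long, about 0.12 kg: under the bar a 12 mm neck, a round collar 28 mm across and 6 mm thick, then a 12 mm shank 60 mm long, its last 12 mm tapered to 6 mm. Starts upright in one of the three holes of the parking block.
- pin_shoulder (a point): Centre of the underside of the lock pin's collar, 32 mm below the centre of its head; at the start it rests on top of the white parking block (220 x 70 mm, 70 mm tall, fixed; 14 mm holes 75 mm apart, the other two hold other tools), at the end on the tongue.
- pin_tip (a point): Lower end of the lock pin, 60 mm below the collar's underside.
- beaker: Glass beaker, 64 mm across, 70 mm tall, standing loose on the platform and riding along with it. Origin under its centre.
- clamp_screw: clamp screw: 38 mm round black knob, 20 mm tall, on a 20 mm steel collar; parked in the block, must stay there. Origin at the tip of its shank, 40 mm below the block's top.
- hex_driver: small driver: slim grey upright handle, 24 mm across and 55 mm tall; parked in the block, must stay there. Origin at the tip of its shank, 55 mm below the block's top.
- pin: The lock pin as a whole; origin at its lower tip, axes as pin_head.
Mind the look-alikes: they are no part of the job. What is shaped like the beaker but blue or yellow is not meant.

How it is judged:
By the outcome, as a careful person would: the job done as asked, in the order asked, and still so for the second after the job is handed in, with the robot touching nothing.
It also fails if it takes over 72 s, if anything falls off the work surface, if the arm or the gripper's body presses on something with over 40 N, if the wrist force passes 120 N, or if a joint passes its speed limit or range.

## Robot

A 7-joint arm with a two-finger parallel gripper is mounted at the origin on the work surface. World frame = base frame: x ahead of the robot, y to its left, z up, the work surface at z = 0. Lengths are in m, angles in rad, forces in N, time in s.
With the tool pointing down it reaches from about 0.425 to 0.925 m from the base axis. Payload 6.8 kg.
Tool frame: the origin (TCP) lies midway between the tips of the shut fingers; the grasp point (between the pads) lies 19 mm behind it; z points along the fingers, y is the line along which they close (so a half turn about z gives the same grasp; the last joint's range is limited). The gripper opens to 85 mm and grips with 20 to 120 N. Pads are 22 mm wide; open, the fingers measure 114 mm over their backs; the gripper's body (76 mm by 85 mm) begins 54 mm behind the grasp point. The pads swing forward as they close: fully open they stand 13 mm farther back than shut.
Start: joints at [1.1, 0.477, 0.022, 1.555, -0.011, 1.109, -0.083], TCP at [0.24, -0.631, 0.231] pointing down, gripper open.
Joint ranges: [-2.96, 2.96], [-0.34, 2.1], [-1.41, 1.46], [0.24, 2.44], [-1.37, 4.51], [0.17, 1.92], [-2.96, 2.96]. Speed limits (rad/s): [2.39, 2.39, 3.14, 3.14, 3.14, 3.14, 3.14].

## Interface

Orientations are given as a unit quaternion [w, x, y, z].
In Python, from station import * gives the robot as it stands. The module is installed in compiled form; this text tells all that it offers.
- The arm moves only by the shell command python3 -m jog 'ROWS' [OPENING] [FORCE]. ROWS is JSON, a list of rows, each an object of numbers: "x", "y", "z": the shift along the tool's x, y, z in m; "ax", "ay", "az": the turn, a rotation vector about the tool's x, y, z in rad. In form: [{"x": .., "y": .., "z": .., "ax": .., "ay": .., "az": ..}, ...]. A call has 1 to 12 rows; each row is the pose to reach, as a shift and turn from the pose commanded when the call began, along the tool's axes at that moment; what a row does not reach only later rows make up. A row lasts 1/10 s, in which the tool goes at most 50 mm and 8.59 degrees, less where a joint would pass 70% of its speed; a pose out of reach is approached as far as the arm can. A call with a gripper value outside its range is refused whole. OPENING is the opening, from 0 (shut) to 1 (fully open), set as the call begins (- or left out, the last holds). The fingers move at their own pace and stop on an object; FORCE is the grip in N (left out, the last holds). Time passes only in rows, so rows that repeat a pose let the fingers close. It gives the time, the measured TCP pose, the force, the opening and the grip force at its end, in the units of the state.
- get_obs(): the state, without advancing time (a new reading comes with each control period).
- read_camera(name): name is "scene" or "top"; returns the picture (420x560x3 uint8, red, green, blue); there is no depth.
- camera_params(name): a dict with "K" (3x3 intrinsics, pixels), "D" ([k1, k2, p1, p2, k3] as OpenCV has them; the pictures are not rectified), "origin" and "attitude" of the camera in the world. Camera axes: x right, y up, looking along -z (the intrinsics and any distortion apply to the point x, -y, -z); pixel columns grow to the right and rows downward; lengths in m; the calibration is good to about 2 mm. A picture is of the moment at which its call begins. camera_params takes no time and is no camera call.
- hand_in(): hands the job in; it is judged then, once.
The state is a dict: "t": time; "q": joint angles; "joint_vel": joint speeds; "joint_torque": joint torques, N m; "eef_pos": TCP position; "tool_rot": TCP orientation; "contact_force": force on the tool from outside, world axes, zero at the start; "torque": the same for the moment, N m; "gripper_width": opening from 0.0 (shut) to 1.0 (fully open); "grasp_force": force on a finger pad.
Only numpy, scipy, OpenCV 4.12 (cv2) and the standard library are available. Lean on these libraries where they do the work, as an engineer would, in place of code of your own. Each camera call takes 0.05 s, during which the arm holds its last target. There are 200 camera calls.

## Working session

There is one attempt and no reset: what is moved stays moved. The work goes in short steps, Python scripts to look and compute and a shell command to move; the robot and the scene stay as the last step left them, time stands still between calls to the robot, and variables do not carry over. Pictures are saved under pics/ and viewed, at most 10 in all, crops included, and the job is handed in when it is done.

```bash
mkdir -p pics
cat > h.py <<'E'
from station import *
import numpy as np, cv2
from scipy.spatial.transform import Rotation as R
def rot(q): return R.from_quat([q[1],q[2],q[3],q[0]])
def att(a):
    a=np.array(a,float)
    return a if a.shape==(3,3) else rot(a).as_matrix()
def ray(name,uv):
    p=camera_params(name); K=np.array(p["K"],float);D=np.array(p["D"],float)
    n=cv2.undistortPoints(np.array(uv,float).reshape(-1,1,2),K,D).reshape(-1,2)
    d=np.c_[n[:,0],-n[:,1],-np.ones(len(n))]@att(p["attitude"]).T
    return np.array(p["origin"],float),d
def onz(name,uv,z):
    o,d=ray(name,uv); return o+d*((z-o[2])/d[:,2])[:,None]
def proj(name,P):
    p=camera_params(name); c=(np.atleast_2d(P)-np.array(p["origin"]))@att(p["attitude"])
    c=c*[1,-1,-1]
    return cv2.projectPoints(c,np.zeros(3),np.zeros(3),np.array(p["K"],float),np.array(p["D"],float))[0].reshape(-1,2)
def snap(name,f):
    im=read_camera(name)[:,:,::-1].copy(); cv2.imwrite(f,im); return im
E
python3 - <<'E'
from h import *
for n in("scene","top"):
    snap(n,f"pics/{n}0.png"); print(n,camera_params(n))
print(get_obs())
E
```

```text
scene {'K': array([[430.72532106,   0.        , 278.45969582],
       [  0.        , 430.72532106, 212.71803077],
       [  0.        ,   0.        ,   1.        ]]), 'D': array([-0.01371652,  0.        ,  0.        ,  0.        ,  0.        ]), 'origin': array([ 1.06624157, -0.54275742,  0.6717988 ]), 'attitude': array([0.84754427, 0.41171314, 0.15536796, 0.2966847 ])}
top {'K': array([[433.59432897,   0.        , 279.49824706],
       [  0.        , 433.59432897, 212.51878885],
       [  0.        ,   0.        ,   1.        ]]), 'D': array([-0.10667499,  0.        ,  0.        ,  0.        ,  0.        ]), 'origin': array([0.39585531, 0.02229196, 1.1946828 ]), 'attitude': array([-0.68149958, -0.06951863,  0.07615789,  0.7245174 ])}
{'t': 0.1, 'q': array([ 1.09993849,  0.47769112,  0.02232757,  1.55632385, -0.01152823,
        1.10931085, -0.08310907]), 'joint_vel': array([ 0.00048046, -0.00247819,  0.00057297, -0.00145674, -0.00042917,
       -0.00099489,  0.00072053]), 'joint_torque': array([ 4.12908397e-03, -5.97758532e+01,  1.61388986e+00, -2.81951845e+01,
        1.29369978e-02,  5.06799814e-03,  8.27879376e-06]), 'eef_pos': array([ 0.23934806, -0.63058043,  0.23045242]), 'tool_rot': array([-7.81172840e-04,  9.83594486e-01,  1.80391916e-01, -1.85668102e-04]), 'contact_force': array([0.41956456, 0.32204574, 0.24792113]), 'torque': array([ 0.04001468,  0.0053583 , -0.03775351]), 'grasp_force': 0.0, 'gripper_width': 0.9975132337328357}
```

View pics/scene0.png

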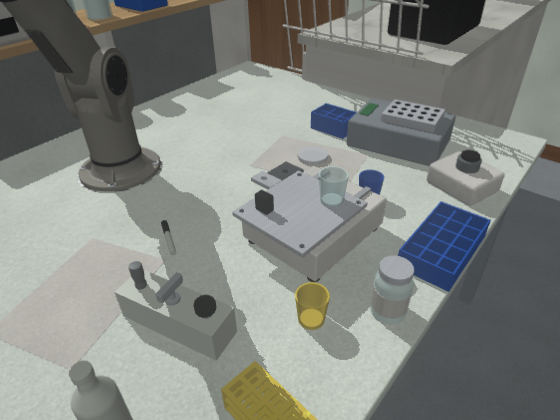

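View pics/top0.png

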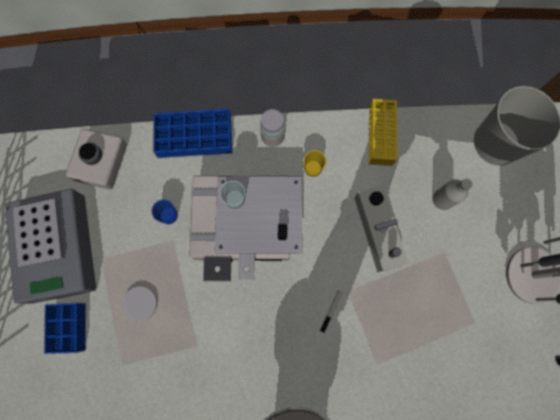

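The top view shows the shaker around (250,215), with the bracket hole near (217,269), the tongue hole near (247,268) and the grip at (283,230). The block is at (385,225): T-bar near (386,226), knob at (376,198), driver at (395,252). I'll crop in for detail.

Run:
```python
import cv2
im=cv2.imread("pics/top0.png")
a=cv2.resize(im[165:285,185:315],None,fx=6,fy=6,interpolation=cv2.INTER_CUBIC)[:,:]
cv2.imwrite("pics/c1.png",cv2.resize(im[205:285,195:310],None,fx=6.9,fy=6.9,interpolation=cv2.INTER_CUBIC))
cv2.imwrite("pics/c2.png",cv2.resize(im[180:275,345:435],None,fx=6,fy=6,interpolation=cv2.INTER_CUBIC))
```

```text
(no output)
```

View pics/c1.png

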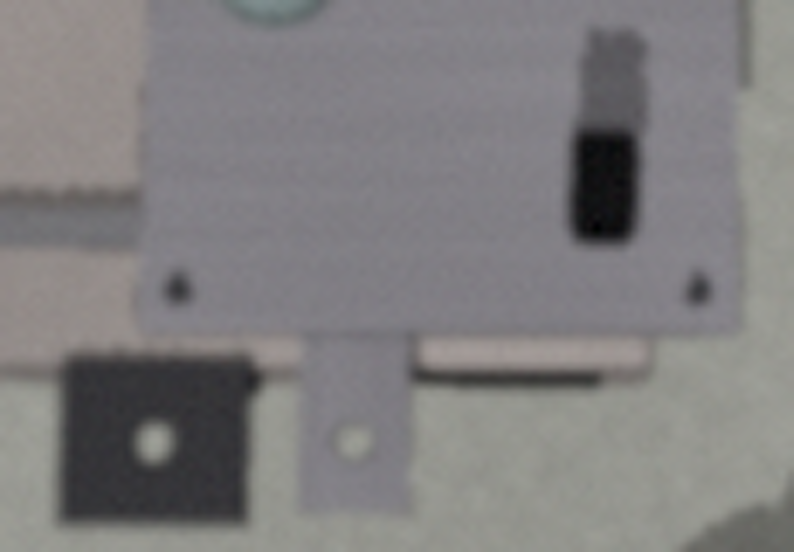

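View pics/c2.png

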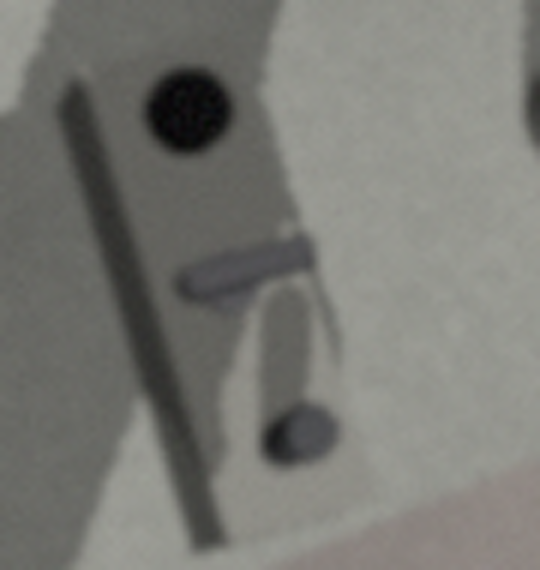

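The bracket hole is at (217.5,269), the tongue hole at (246.5,269), the grip top near (283,231), and the T-bar from about (375,227) to (397,222).

Run:
```python
from h import *
c1=lambda u,v:[(u+.5)/6.9-.5+195,(v+.5)/6.9-.5+205]
c2=lambda u,v:[(u+.5)/6-.5+345,(v+.5)/6-.5+180]
br=onz("top",[c1(155,442)],.0915)[0]; to=onz("top",[c1(354,442)],.107)[0]
e=onz("top",[c1(140,331),c1(740,329)],.11); y=e[0]-e[1]
yaw=np.arctan2(y[1],y[0])-np.pi/2
s=onz("top",[c1(178,290),c1(698,288)],.112); ys=s[0]-s[1]; yaw2=np.arctan2(ys[1],ys[0])-np.pi/2
print("br",br,"to",to,"edge len",np.linalg.norm(y),"yaw",yaw,yaw2)
for w in (yaw,yaw2):
  Y=np.array([-np.sin(w),np.cos(w)]);X=np.array([Y[1],-Y[0]])
  print("d",(br-to)[:2]@Y,(br-to)[:2]@X,"grip",to[:2]+.089*X-.09*Y)
print("griptop",onz("top",[c1(609,187)],.152))
h=onz("top",[c2(180,282),c2(315,247)],.112);print("bar",h,h.mean(0),np.linalg.norm(h[0]-h[1]),"ang",np.arctan2(*(h[1]-h[0])[1::-1]))
kn=onz("top",[c2(190,110)],.105)[0];dr=onz("top",[c2(306,432)],.125)[0];print(kn,dr,np.linalg.norm(kn-dr),(kn+dr)/2)
# scene check
print("scene proj bar",proj("scene",h),proj("scene",[br,to]))
print("tool",rot(get_obs()["tool_rot"]).as_matrix().round(3))
```

```text
br [0.49071635 0.17200076 0.0915    ] to [0.48517852 0.09768584 0.107     ] edge len 0.21857639671610826 yaw -0.056820194376112854 -0.056386884084058675
d 0.07450947334098257 0.0013085785963003734 grip [0.56892382 0.00277681]
d 0.07450889932555893 0.0013408641940963176 grip [0.56896494 0.00281311]
griptop [[5.6569717e-01 4.9349021e-04 1.5200000e-01]]
bar [[ 0.5708145  -0.23465711  0.112     ]
 [ 0.58226441 -0.2945462   0.112     ]] [ 0.57653946 -0.26460165  0.112     ] 0.06097379705572022 ang -1.381890814725842
[ 0.64701962 -0.24876886  0.105     ] [ 0.50228963 -0.27798623  0.125     ] 0.1489980616455191 [ 0.57465463 -0.26337755  0.115     ]
scene proj bar [[179.71012735 271.71974995]
 [157.33296951 294.44056767]] [[284.65262071 171.29557551]
 [263.4197799  178.30255476]]
tool [[ 0.935  0.355 -0.001]
 [ 0.355 -0.935  0.001]
 [-0.    -0.002 -1.   ]]
```

```bash
python3 -m jog '[{"x":0.04,"y":-0.035,"az":0.1},{"x":0.08,"y":-0.07,"az":0.2},{"x":0.12,"y":-0.105,"az":0.3},{"x":0.16,"y":-0.14,"az":0.42},{"x":0.2,"y":-0.175,"az":0.42},{"x":0.24,"y":-0.21,"az":0.42},{"x":0.28,"y":-0.245,"az":0.42},{"x":0.32,"y":-0.28,"az":0.42},{"x":0.36,"y":-0.315,"az":0.42},{"x":0.4,"y":-0.35,"az":0.42},{"x":0.44,"y":-0.39,"az":0.42},{"x":0.47,"y":-0.42,"az":0.42}]' 1 40
cat > d.py <<'E'
# deltas in tool axes to world target x y z [tool-y direction angle, radians]
from h import *; import sys
a=list(map(float,sys.argv[1:])); o=get_obs(); r=rot(o["tool_rot"]); 
print("t",o["t"],"pos",o["eef_pos"].round(4),"F",o["contact_force"].round(1),"w",round(o["gripper_width"],3),"gf",o["grasp_force"])
M=r.as_matrix(); print("tool shift",(M.T@(np.array(a[:3])-o["eef_pos"])).round(4))
if len(a)>3:
    y=np.array([np.cos(a[3]),np.sin(a[3]),0]); y=y if y@M[:,1]>0 else -y; z=np.array([0,0,-1.]); T=np.c_[np.cross(y,z),y,z]
    print("turn",R.from_matrix(M.T@T).as_rotvec().round(3))
E
python3 d.py 0.567 0.002 0.12 1.514
```

```text
t 0.1 pos [ 0.2393 -0.6306  0.2305] F [0.4 0.3 0.2] w 0.998 gf 0.0
tool shift [ 0.5308 -0.475   0.1112]
turn [-0.002  0.     0.42 ]validation failed for argument at $[0]...
```

```bash
python3 -m jog '[{"x":0.04,"y":-0.035,"z":0,"ax":0,"ay":0,"az":0.1},{"x":0.08,"y":-0.07,"z":0,"ax":0,"ay":0,"az":0.2},{"x":0.12,"y":-0.105,"z":0,"ax":0,"ay":0,"az":0.3},{"x":0.16,"y":-0.14,"z":0,"ax":0,"ay":0,"az":0.42},{"x":0.2,"y":-0.175,"z":0,"ax":0,"ay":0,"az":0.42},{"x":0.24,"y":-0.21,"z":0,"ax":0,"ay":0,"az":0.42},{"x":0.28,"y":-0.245,"z":0,"ax":0,"ay":0,"az":0.42},{"x":0.32,"y":-0.28,"z":0,"ax":0,"ay":0,"az":0.42},{"x":0.36,"y":-0.315,"z":0,"ax":0,"ay":0,"az":0.42},{"x":0.4,"y":-0.35,"z":0,"ax":0,"ay":0,"az":0.42},{"x":0.44,"y":-0.39,"z":0,"ax":0,"ay":0,"az":0.42},{"x":0.47,"y":-0.42,"z":0,"ax":0,"ay":0,"az":0.42}]' 1 40
python3 d.py 0.567 0.002 0.12 1.514
```

```text
t: 1.3
eef_pos: [0.5175, -0.0974, 0.2312]
tool_rot: [0.0, 1.0, -0.029, -0.0]
contact_force: [1.3, -0.6, -0.3]
gripper_width: 1.003
grasp_force: 0.0
t 1.3 pos [ 0.5175 -0.0974  0.2312] F [ 1.3 -0.6 -0.3] w 1.003 gf 0.0
tool shift [ 0.0437 -0.1021  0.1112]
turn [ 0.     0.    -0.001]
```

```bash
python3 -m jog '[{"x":0.016,"y":-0.037,"z":0,"ax":0,"ay":0,"az":0},{"x":0.033,"y":-0.075,"z":0,"ax":0,"ay":0,"az":0},{"x":0.033,"y":-0.075,"z":0.02,"ax":0,"ay":0,"az":0},{"x":0.033,"y":-0.075,"z":0.04,"ax":0,"ay":0,"az":0},{"x":0.033,"y":-0.075,"z":0.04,"ax":0,"ay":0,"az":0},{"x":0.033,"y":-0.075,"z":0.04,"ax":0,"ay":0,"az":0}]'
python3 d.py 0.567 0.002 0.12 1.514; python3 -c "
from h import *
snap('scene','pics/s1.png')
im=cv2.imread('pics/s1.png');cv2.imwrite('pics/s1c.png',cv2.resize(im[100:300,180:420],None,fx=3,fy=3,interpolation=cv2.INTER_CUBIC))"
```

```text
t: 1.9
eef_pos: [0.5541, -0.0265, 0.1912]
tool_rot: [0.0, 1.0, -0.029, -0.001]
contact_force: [0.6, -0.5, 0.5]
gripper_width: 0.999
grasp_force: 0.0
t 1.9 pos [ 0.5541 -0.0265  0.1912] F [ 0.6 -0.5  0.5] w 0.999 gf 0.0
tool shift [ 0.0114 -0.0292  0.0712]
turn [ 0.     0.001 -0.001]
```

View pics/s1c.png

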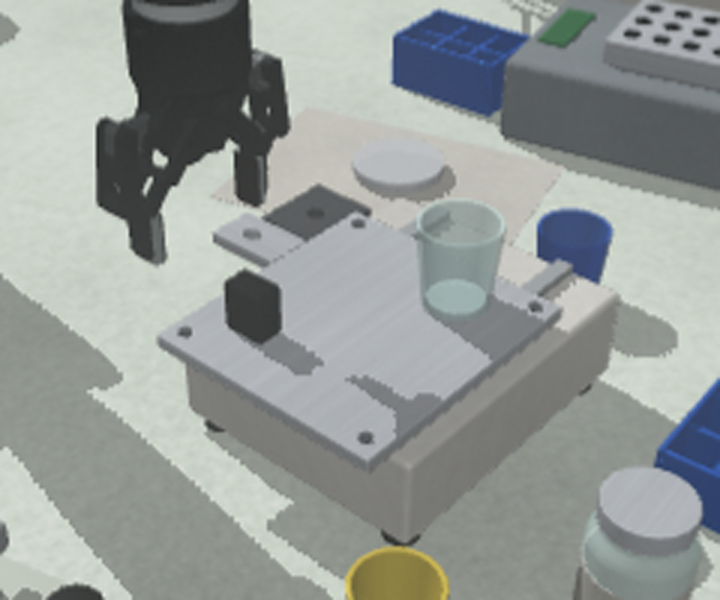

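The scene view confirms both hole positions: tongue (264,178) and bracket (285,171), each within 1 px of the projection. The gripper is still short of the grip block and clear of everything.

```bash
python3 -m jog '[{"x":0.011,"y":-0.029,"z":0,"ax":0,"ay":0,"az":0},{"x":0.011,"y":-0.029,"z":0,"ax":0,"ay":0,"az":0},{"x":0.011,"y":-0.029,"z":0.02,"ax":0,"ay":0,"az":0},{"x":0.011,"y":-0.029,"z":0.04,"ax":0,"ay":0,"az":0},{"x":0.011,"y":-0.029,"z":0.055,"ax":0,"ay":0,"az":0},{"x":0.011,"y":-0.029,"z":0.07,"ax":0,"ay":0,"az":0},{"x":0.011,"y":-0.029,"z":0.07,"ax":0,"ay":0,"az":0},{"x":0.011,"y":-0.029,"z":0.07,"ax":0,"ay":0,"az":0}]'
python3 -m jog '[{"x":0,"y":0,"z":0,"ax":0,"ay":0,"az":0},{"x":0,"y":0,"z":0,"ax":0,"ay":0,"az":0},{"x":0,"y":0,"z":0,"ax":0,"ay":0,"az":0},{"x":0,"y":0,"z":0,"ax":0,"ay":0,"az":0},{"x":0,"y":0,"z":0,"ax":0,"ay":0,"az":0},{"x":0,"y":0,"z":0,"ax":0,"ay":0,"az":0},{"x":0,"y":0,"z":0,"ax":0,"ay":0,"az":0},{"x":0,"y":0,"z":0,"ax":0,"ay":0,"az":0}]' 0 40
```

```text
t: 2.75
eef_pos: [0.5673, 0.0019, 0.1218]
tool_rot: [-0.0, 1.0, -0.029, 0.0]
contact_force: [-0.2, 0.2, 0.0]
gripper_width: 0.999
grasp_force: 0.0
t: 3.55
eef_pos: [0.5672, 0.0022, 0.1218]
tool_rot: [-0.0, 1.0, -0.029, 0.0]
contact_force: [-1.5, 1.0, 5.3]
gripper_width: 0.279
grasp_force: 40.4
```

```bash
python3 -m jog '[{"x":0,"y":-0.002,"z":0,"ax":0,"ay":0,"az":0},{"x":0,"y":-0.006,"z":0,"ax":0,"ay":0,"az":0},{"x":0,"y":-0.012,"z":0,"ax":0,"ay":0,"az":0},{"x":0,"y":-0.02,"z":0,"ax":0,"ay":0,"az":0},{"x":0,"y":-0.028,"z":0,"ax":0,"ay":0,"az":0},{"x":0,"y":-0.036,"z":0,"ax":0,"ay":0,"az":0},{"x":0,"y":-0.044,"z":0,"ax":0,"ay":0,"az":0},{"x":0,"y":-0.052,"z":0,"ax":0,"ay":0,"az":0},{"x":0,"y":-0.06,"z":0,"ax":0,"ay":0,"az":0},{"x":0,"y":-0.067,"z":0,"ax":0,"ay":0,"az":0},{"x":0,"y":-0.072,"z":0,"ax":0,"ay":0,"az":0},{"x":0,"y":-0.0745,"z":0,"ax":0,"ay":0,"az":0}]'
python3 -m jog '[{"x":0,"y":0,"z":0,"ax":0,"ay":0,"az":0},{"x":0,"y":0,"z":0,"ax":0,"ay":0,"az":0},{"x":0,"y":0,"z":0,"ax":0,"ay":0,"az":0}]'
python3 -c "
from h import *
snap('scene','pics/s2.png');snap('top','pics/t2.png')
im=cv2.imread('pics/s2.png')[140:200,230:330];t=cv2.imread('pics/t2.png')[235:295,185:285]
cv2.imwrite('pics/c3.png',cv2.resize(np.hstack([im,t]),None,fx=4,fy=4,interpolation=cv2.INTER_CUBIC))"
```

```text
t: 4.75
eef_pos: [0.572, 0.076, 0.1218]
tool_rot: [0.0, 1.0, -0.029, 0.001]
contact_force: [-0.4, -3.7, 4.6]
gripper_width: 0.281
grasp_force: 40.4
t: 5.05
eef_pos: [0.572, 0.0765, 0.1218]
tool_rot: [-0.0, 1.0, -0.029, 0.001]
contact_force: [0.4, -0.9, 4.4]
gripper_width: 0.275
grasp_force: 40.4
```

View pics/c3.png

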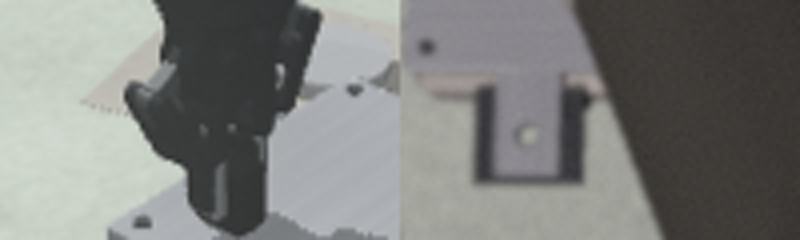

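The tongue now lies within the bracket outline in the top view, with the hole near (316.75−185…, i.e. full-image (216.6,268.6)). The gripper hides it in the scene view. Next is a subpixel edge check on both top pictures.

Run:
```python
from h import *
w=-.0566;Y=np.array([-np.sin(w),np.cos(w)]);X=np.array([Y[1],-Y[0]])
def edge(p,lo,hi,x0):   # subpixel crossing of mid level
    m=(lo+hi)/2; s=np.sign(p[1:]-m)!=np.sign(p[:-1]-m); i=np.where(s)[0]; return x0+i+(m-p[i])/(p[i+1]-p[i])
for f,c0,c1 in (("top0",195,265),("t2",195,245)):
    g=cv2.cvtColor(cv2.imread(f"pics/{f}.png"),cv2.COLOR_BGR2GRAY).astype(float)
    for r in (slice(262,265),slice(273,277)):
        p=g[r,c0:c1].mean(0); print(f,r.start,p.round().astype(int).tolist())
def blob(f,u,v,lo=3):
    g=cv2.cvtColor(cv2.imread(f"pics/{f}.png"),cv2.COLOR_BGR2GRAY).astype(float)[v-lo:v+lo+1,u-lo:u+lo+1]
    b=np.median(np.r_[g[0],g[-1],g[:,0],g[:,-1]]); k=np.clip(g-b-8,0,None); yy,xx=np.mgrid[-lo:lo+1,-lo:lo+1]
    return [u+(k*xx).sum()/k.sum(),v+(k*yy).sum()/k.sum()]
b=blob("top0",217,269);t=blob("top0",246,269);n=blob("t2",217,269)
print(b,t,n)
B=onz("top",[b],.089)[0];T=onz("top",[t],.105)[0];N=onz("top",[n],.097)[0]
print(B,T,"dist y,x",(B-T)[:2]@Y,(B-T)[:2]@X,"new",N)
```

```text
top0 262 [152, 151, 153, 155, 156, 156, 154, 143, 117, 80, 57, 51, 51, 51, 53, 52, 54, 51, 53, 51, 53, 52, 53, 53, 53, 52, 53, 52, 52, 54, 53, 53, 51, 53, 54, 70, 101, 133, 149, 153, 152, 150, 147, 136, 130, 126, 127, 130, 129, 128, 129, 127, 127, 126, 125, 124, 125, 124, 124, 128, 144, 150, 152, 151, 150, 149, 148, 147, 147, 149]
top0 273 [152, 152, 152, 154, 152, 154, 152, 136, 104, 68, 53, 53, 53, 51, 52, 52, 54, 54, 54, 52, 54, 52, 54, 54, 54, 53, 54, 52, 54, 53, 53, 55, 53, 53, 55, 84, 126, 144, 149, 149, 149, 150, 146, 134, 127, 128, 130, 131, 130, 129, 129, 128, 128, 128, 126, 127, 127, 127, 130, 138, 147, 149, 150, 150, 150, 148, 146, 146, 148, 147]
t2 262 [164, 164, 164, 166, 169, 168, 166, 156, 126, 86, 62, 57, 64, 87, 117, 132, 136, 138, 138, 140, 137, 135, 136, 136, 135, 134, 133, 134, 130, 113, 80, 54, 53, 55, 58, 77, 111, 143, 160, 163, 163, 160, 145, 110, 76, 59, 58, 57, 58, 58]
t2 273 [164, 165, 165, 165, 166, 166, 163, 147, 112, 76, 57, 58, 72, 100, 124, 135, 138, 140, 141, 140, 138, 136, 139, 138, 135, 135, 137, 137, 129, 105, 77, 59, 60, 58, 60, 91, 136, 156, 160, 160, 162, 161, 162, 162, 160, 160, 152, 126, 89, 63]
[np.float64(216.9547697368421), np.float64(268.6381578947368)] [np.float64(246.01111111111112), np.float64(268.6166666666667)] [np.float64(217.07692307692307), np.float64(268.4807692307692)]
[0.49092361 0.17254858 0.089     ] [0.48535727 0.09748661 0.105     ] dist y,x 0.07525664900052202 0.0013111908403556543 new [0.49061497 0.17113774 0.097     ]
```

```bash
python3 -m jog '[{"x":0,"y":-0.0007,"z":0,"ax":0,"ay":0,"az":0},{"x":0,"y":-0.0007,"z":0,"ax":0,"ay":0,"az":0},{"x":0,"y":-0.0007,"z":0,"ax":0,"ay":0,"az":0},{"x":0,"y":-0.0007,"z":0,"ax":0,"ay":0,"az":0}]'
python3 -m jog '[{"x":0,"y":0,"z":0,"ax":0,"ay":0,"az":0},{"x":0,"y":0,"z":0,"ax":0,"ay":0,"az":0},{"x":0,"y":0,"z":0,"ax":0,"ay":0,"az":0},{"x":0,"y":0,"z":0,"ax":0,"ay":0,"az":0},{"x":0,"y":0,"z":-0.02,"ax":0,"ay":0,"az":0},{"x":0,"y":0,"z":-0.05,"ax":0,"ay":0,"az":0},{"x":0,"y":0,"z":-0.09,"ax":0,"ay":0,"az":0},{"x":0,"y":0,"z":-0.09,"ax":0,"ay":0,"az":0},{"x":0,"y":0,"z":-0.09,"ax":0,"ay":0,"az":0}]' 1
python3 d.py 0.5755 -0.264 0.085 0.192; python3 -c "
from h import *
print(get_obs()['q'].round(2))"
```

```text
t: 5.55
eef_pos: [0.572, 0.0765, 0.1218]
tool_rot: [0.0, 1.0, -0.029, 0.001]
contact_force: [0.7, -2.9, 6.3]
gripper_width: 0.274
grasp_force: 40.4
t: 6.45
eef_pos: [0.5717, 0.0773, 0.2121]
tool_rot: [-0.0, 1.0, -0.029, 0.001]
contact_force: [-0.5, -1.0, -0.8]
gripper_width: 0.998
grasp_force: 0.0
t 6.45 pos [0.5717 0.0773 0.2121] F [-0.5 -1.  -0.8] w 0.998 gf 0.0
tool shift [0.023  0.3406 0.127 ]
turn [-2.000e-03 -1.000e-03  1.322e+00]
[-0.04  0.35 -0.26  1.8   0.1   1.   -1.96]
```

```bash
python3 -m jog '[{"x":0.002,"y":0.028,"z":0,"ax":0,"ay":0,"az":-0.14},{"x":0.004,"y":0.056,"z":0,"ax":0,"ay":0,"az":-0.28},{"x":0.006,"y":0.084,"z":0,"ax":0,"ay":0,"az":-0.42},{"x":0.008,"y":0.112,"z":0,"ax":0,"ay":0,"az":-0.56},{"x":0.01,"y":0.14,"z":0,"ax":0,"ay":0,"az":-0.7},{"x":0.012,"y":0.168,"z":0,"ax":0,"ay":0,"az":-0.84},{"x":0.014,"y":0.196,"z":0,"ax":0,"ay":0,"az":-0.98},{"x":0.016,"y":0.224,"z":0,"ax":0,"ay":0,"az":-1.12},{"x":0.018,"y":0.252,"z":0,"ax":0,"ay":0,"az":-1.26},{"x":0.02,"y":0.28,"z":0,"ax":0,"ay":0,"az":-1.4},{"x":0.022,"y":0.31,"z":0,"ax":0,"ay":0,"az":-1.54},{"x":0.023,"y":0.3406,"z":0,"ax":0,"ay":0,"az":-1.68}]' 0.5
python3 -m jog '[{"x":0,"y":0,"z":0,"ax":0,"ay":0,"az":-0.14},{"x":0,"y":0,"z":0,"ax":0,"ay":0,"az":-0.14},{"x":0,"y":0,"z":0,"ax":0,"ay":0,"az":-0.14},{"x":0,"y":0,"z":0,"ax":0,"ay":0,"az":-0.14}]'
python3 d.py 0.5755 -0.264 0.085 0.192
python3 - <<'E'
from h import *
g=cv2.cvtColor(snap("top","pics/t3.png"),cv2.COLOR_BGR2GRAY).astype(float)
for r in (slice(262,265),slice(273,277)): print(g[r,195:245].mean(0).round().astype(int).tolist())
s=snap("scene","pics/s3.png")
a=cv2.resize(s[140:200,230:330],None,fx=4,fy=4,interpolation=cv2.INTER_CUBIC);b=cv2.resize(s[220:320,100:260],(400,240),interpolation=cv2.INTER_CUBIC)
cv2.imwrite("pics/c4.png",np.hstack([a,b]))
E
```

```text
t: 7.65
eef_pos: [0.5738, -0.2648, 0.2094]
tool_rot: [-0.001, 0.686, 0.727, -0.0]
contact_force: [0.2, 0.5, -0.2]
gripper_width: 0.502
grasp_force: 0.0
t: 8.05
eef_pos: [0.5748, -0.2628, 0.2107]
tool_rot: [-0.001, 0.636, 0.771, 0.0]
contact_force: [0.5, -0.0, 0.7]
gripper_width: 0.503
grasp_force: 0.0
t 8.05 pos [ 0.5748 -0.2628  0.2107] F [ 0.5 -0.   0.7] w 0.503 gf 0.0
tool shift [-0.0014  0.0006  0.1257]
turn [-0.001 -0.001 -0.001]
[162, 163, 163, 166, 167, 165, 163, 154, 124, 85, 61, 56, 64, 88, 117, 130, 135, 136, 137, 138, 135, 134, 136, 134, 134, 132, 132, 134, 128, 112, 80, 57, 54, 56, 57, 75, 110, 142, 159, 162, 161, 161, 160, 161, 161, 149, 113, 82, 75, 77]
[162, 164, 163, 164, 165, 166, 162, 145, 112, 74, 57, 57, 72, 101, 124, 134, 137, 139, 138, 138, 137, 136, 136, 136, 134, 135, 136, 135, 126, 102, 73, 60, 56, 57, 58, 89, 134, 154, 158, 160, 158, 161, 160, 160, 158, 158, 160, 161, 161, 160]
```

View pics/c4.png

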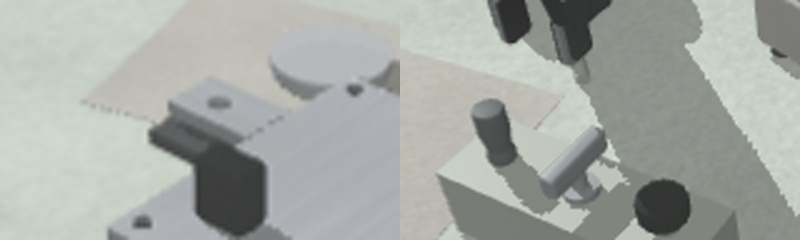

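The tongue hole shows at scene pixel (284.6,165.4). The bar stands upright in the block's middle hole, with the gripper above it. Next I'll descend and grip the bar.

```bash
python3 -m jog '[{"x":-0.001,"y":0.0005,"z":0.02,"ax":0,"ay":0,"az":0},{"x":-0.001,"y":0.0005,"z":0.045,"ax":0,"ay":0,"az":0},{"x":-0.001,"y":0.0005,"z":0.07,"ax":0,"ay":0,"az":0},{"x":-0.001,"y":0.0005,"z":0.09,"ax":0,"ay":0,"az":0},{"x":-0.001,"y":0.0005,"z":0.105,"ax":0,"ay":0,"az":0},{"x":-0.001,"y":0.0005,"z":0.118,"ax":0,"ay":0,"az":0},{"x":-0.001,"y":0.0005,"z":0.126,"ax":0,"ay":0,"az":0},{"x":-0.001,"y":0.0005,"z":0.126,"ax":0,"ay":0,"az":0},{"x":-0.001,"y":0.0005,"z":0.126,"ax":0,"ay":0,"az":0}]'
python3 -m jog '[{"x":0,"y":0,"z":0,"ax":0,"ay":0,"az":0},{"x":0,"y":0,"z":0,"ax":0,"ay":0,"az":0},{"x":0,"y":0,"z":0,"ax":0,"ay":0,"az":0},{"x":0,"y":0,"z":0,"ax":0,"ay":0,"az":0},{"x":0,"y":0,"z":0,"ax":0,"ay":0,"az":0},{"x":0,"y":0,"z":0,"ax":0,"ay":0,"az":0},{"x":0,"y":0,"z":0,"ax":0,"ay":0,"az":0}]' 0 50
python3 - <<'E'
from h import *
print(onz("scene",[[284.6,165.4]],.109), onz("top",[[217.07,268.48]],.097))
E
```

```text
t: 9.05
eef_pos: [0.576, -0.2652, 0.0859]
tool_rot: [0.0, 0.636, 0.772, 0.0]
contact_force: [-0.8, -0.3, 0.5]
gripper_width: 0.5
grasp_force: 0.0
t: 9.75
eef_pos: [0.5762, -0.2654, 0.0863]
tool_rot: [0.001, 0.636, 0.772, 0.0]
contact_force: [-0.5, 0.3, 5.2]
gripper_width: 0.152
grasp_force: 50.1
[[0.49099979 0.17172336 0.109     ]] [[0.49061792 0.17115521 0.097     ]]
```

```bash
python3 -m jog '[{"x":0,"y":0,"z":-0.01,"ax":0,"ay":0,"az":0},{"x":0,"y":0,"z":-0.03,"ax":0,"ay":0,"az":0},{"x":0,"y":0,"z":-0.06,"ax":0,"ay":0,"az":0},{"x":0,"y":0,"z":-0.09,"ax":0,"ay":0,"az":0},{"x":0,"y":0,"z":-0.13,"ax":0,"ay":0,"az":0},{"x":0,"y":0,"z":-0.16,"ax":0,"ay":0,"az":0},{"x":0.02,"y":0,"z":-0.16,"ax":0,"ay":0,"az":0},{"x":0.05,"y":0,"z":-0.16,"ax":0,"ay":0,"az":0},{"x":0.09,"y":0,"z":-0.16,"ax":0,"ay":0,"az":0},{"x":0.13,"y":0,"z":-0.16,"ax":0,"ay":0,"az":0},{"x":0.17,"y":0,"z":-0.16,"ax":0,"ay":0,"az":0},{"x":0.21,"y":0,"z":-0.16,"ax":0,"ay":0,"az":0}]'
python3 -m jog '[{"x":0.04,"y":0,"z":0,"ax":0,"ay":0,"az":0},{"x":0.08,"y":0,"z":0,"ax":0,"ay":0,"az":0},{"x":0.12,"y":0,"z":0,"ax":0,"ay":0,"az":0},{"x":0.16,"y":0,"z":0,"ax":0,"ay":0,"az":0},{"x":0.195,"y":0,"z":0,"ax":0,"ay":0,"az":0},{"x":0.22,"y":0,"z":0,"ax":0,"ay":0,"az":0},{"x":0.235,"y":0,"z":0,"ax":0,"ay":0,"az":0},{"x":0.235,"y":0,"z":0.02,"ax":0,"ay":0,"az":0},{"x":0.235,"y":0,"z":0.04,"ax":0,"ay":0,"az":0},{"x":0.235,"y":0,"z":0.04,"ax":0,"ay":0,"az":0},{"x":0.235,"y":0,"z":0.04,"ax":0,"ay":0,"az":0}]'
python3 d.py 0.4909 0.1718 0.2 0.192
python3 - <<'E'
from h import *
s=snap("scene","pics/s4.png");t=snap("top","pics/t4.png")
cv2.imwrite("pics/c5.png",np.hstack([cv2.resize(x,(400,400),interpolation=cv2.INTER_CUBIC) for x in (s[110:190,245:325],t[225:305,180:260])]))
E
```

```text
t: 10.95
eef_pos: [0.5336, -0.0568, 0.2445]
tool_rot: [-0.001, 0.636, 0.772, -0.001]
contact_force: [0.3, 1.6, -0.9]
gripper_width: 0.153
grasp_force: 49.5
t: 12.05
eef_pos: [0.4897, 0.1717, 0.205]
tool_rot: [-0.001, 0.636, 0.772, -0.001]
contact_force: [0.0, -0.6, -0.7]
gripper_width: 0.154
grasp_force: 49.3
t 12.05 pos [0.4897 0.1717 0.205 ] F [ 0.  -0.6 -0.7] w 0.154 gf 49.314767718315125
tool shift [-0.0002  0.0012  0.005 ]
turn [-0.002  0.     0.001]
```

View pics/c5.png

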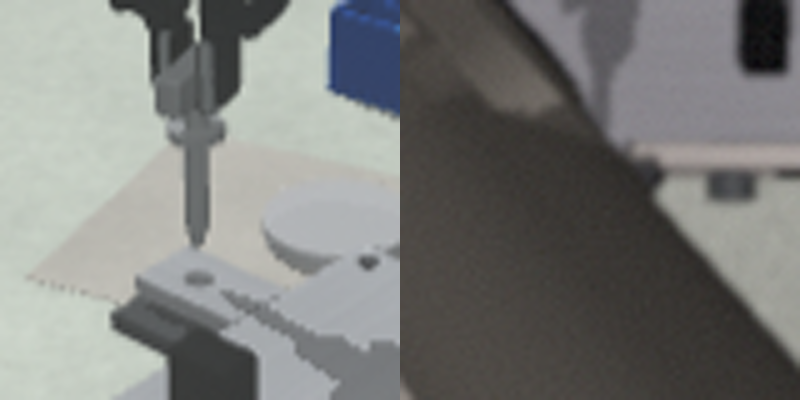

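The pin hangs just above the tongue. Its tip is at crop (196,249), full image (284.2,159.8), and the hole is at crop (201,277), full image (285.2,165.4).

Run:
```python
from h import *
f=lambda u,v:[(u+.5)/5-.5+245,(v+.5)/5-.5+110]
t=onz("scene",[f(196,248),f(196.5,220)],.1287)[0];h=onz("scene",[f(200.5,277)],.1095)[0]
print("tip",t,"hole",h)
M=rot(get_obs()["tool_rot"]).as_matrix();print("shift tool",(M.T@np.r_[(h-t)[:2],0]).round(4))
print("px for tip over hole",proj("scene",[[h[0],h[1],.1287]])[0],f(196,248))
# green-independent subpixel: shank column centre
g=cv2.cvtColor(cv2.imread("pics/s4.png"),cv2.COLOR_BGR2GRAY).astype(int)
for r in (145,150,154,157,159,160,161): print(r,g[r,277:294])
for r in (163,164,165,166,167): print(r,g[r,277:294])
```

```text
tip [0.49160833 0.16813561 0.1287    ] hole [0.49053266 0.17271889 0.1095    ]
shift tool [ 0.0047 -0.0002  0.    ]
px for tip over hole [284.62011082 158.29997256] [283.8, 159.2]
145 [187 188 186 186 168 103 107 109 107 121 186 185 185 186 184 184 183]
150 [183 186 186 185 184 101 108 109 105 102 186 185 185 183 184 183 184]
154 [184 186 187 187 184 100 107 108 104 106 187 187 186 187 186 186 186]
157 [185 185 186 187 188 175 101 105 106 185 189 189 187 189 189 188 190]
159 [187 187 187 186 180 172 143 134 177 189 188 188 187 187 188 188 188]
160 [187 186 182 179 174 171 166 163 175 182 185 187 187 186 189 188 188]
161 [188 181 175 175 173 173 171 171 171 172 174 178 184 187 187 188 189]
163 [171 173 172 172 171 171 172 168 170 170 172 172 170 170 173 178 184]
164 [169 170 171 172 171 153 140 137 143 151 167 171 172 171 170 170 172]
165 [171 170 168 168 159 123 115 117 120 122 137 173 172 172 171 171 169]
166 [170 170 170 168 163 126 112 116 116 114 136 171 171 171 171 172 171]
167 [158 169 168 169 168 160 156 146 148 160 165 170 170 171 171 171 172]
```

```bash
python3 -m jog '[{"x":0.0006,"y":0.0012,"z":0,"ax":0,"ay":0,"az":0},{"x":0.0006,"y":0.0012,"z":0.006,"ax":0,"ay":0,"az":0},{"x":0.0006,"y":0.0012,"z":0.012,"ax":0,"ay":0,"az":0},{"x":0.0006,"y":0.0012,"z":0.018,"ax":0,"ay":0,"az":0},{"x":0.0006,"y":0.0012,"z":0.022,"ax":0,"ay":0,"az":0},{"x":0.0006,"y":0.0012,"z":0.026,"ax":0,"ay":0,"az":0},{"x":0.0006,"y":0.0012,"z":0.03,"ax":0,"ay":0,"az":0},{"x":0.0006,"y":0.0012,"z":0.032,"ax":0,"ay":0,"az":0},{"x":0.0006,"y":0.0012,"z":0.032,"ax":0,"ay":0,"az":0}]'
python3 d.py 0.4909 0.1718 0.1263 0.192
```

```text
t: 13.05
eef_pos: [0.4915, 0.1725, 0.173]
tool_rot: [-0.0, 0.636, 0.772, -0.0]
contact_force: [-0.2, -0.1, -1.3]
gripper_width: 0.155
grasp_force: 49.3
t 13.05 pos [0.4915 0.1725 0.173 ] F [-0.2 -0.1 -1.3] w 0.155 gf 49.314537048339844
tool shift [-0.0006 -0.0007  0.0467]
turn [-0.  0.  0.]
```

No contact force, so the pin has entered the tongue. I'll continue through the bracket in small steps.

```bash
python3 -m jog '[{"x":0,"y":0,"z":0.003,"ax":0,"ay":0,"az":0},{"x":0,"y":0,"z":0.006,"ax":0,"ay":0,"az":0},{"x":0,"y":0,"z":0.009,"ax":0,"ay":0,"az":0},{"x":0,"y":0,"z":0.012,"ax":0,"ay":0,"az":0},{"x":0,"y":0,"z":0.012,"ax":0,"ay":0,"az":0}]'
python3 -m jog '[{"x":0,"y":0,"z":0.003,"ax":0,"ay":0,"az":0},{"x":0,"y":0,"z":0.006,"ax":0,"ay":0,"az":0},{"x":0,"y":0,"z":0.009,"ax":0,"ay":0,"az":0},{"x":0,"y":0,"z":0.012,"ax":0,"ay":0,"az":0},{"x":0,"y":0,"z":0.012,"ax":0,"ay":0,"az":0}]'
```

```text
t: 13.55
eef_pos: [0.4913, 0.1724, 0.1608]
tool_rot: [-0.0, 0.636, 0.772, -0.0]
contact_force: [0.0, -0.5, -1.0]
gripper_width: 0.155
grasp_force: 49.4
t: 14.05
eef_pos: [0.4914, 0.1724, 0.1488]
tool_rot: [-0.0, 0.636, 0.772, -0.0]
contact_force: [0.2, 0.3, -1.6]
gripper_width: 0.155
grasp_force: 49.4
```

```bash
python3 -m jog '[{"x":0,"y":0,"z":0.005,"ax":0,"ay":0,"az":0},{"x":0,"y":0,"z":0.01,"ax":0,"ay":0,"az":0},{"x":0,"y":0,"z":0.015,"ax":0,"ay":0,"az":0},{"x":0,"y":0,"z":0.019,"ax":0,"ay":0,"az":0},{"x":0,"y":0,"z":0.021,"ax":0,"ay":0,"az":0},{"x":0,"y":0,"z":0.021,"ax":0,"ay":0,"az":0}]'
python3 -m jog '[{"x":0,"y":0,"z":0.001,"ax":0,"ay":0,"az":0},{"x":0,"y":0,"z":0.002,"ax":0,"ay":0,"az":0},{"x":0,"y":0,"z":0.002,"ax":0,"ay":0,"az":0}]'
```

```text
t: 14.65
eef_pos: [0.4914, 0.1725, 0.1279]
tool_rot: [-0.0, 0.636, 0.772, -0.0]
contact_force: [0.2, 0.7, -1.8]
gripper_width: 0.154
grasp_force: 49.3
t: 14.95
eef_pos: [0.4917, 0.1726, 0.1263]
tool_rot: [0.0, 0.636, 0.772, 0.0]
contact_force: [-0.4, 1.0, -1.8]
gripper_width: 0.153
grasp_force: 49.3
```

```bash
python3 -m jog '[{"x":0,"y":0,"z":0.0005,"ax":0,"ay":0,"az":0},{"x":0,"y":0,"z":0.001,"ax":0,"ay":0,"az":0},{"x":0,"y":0,"z":0.001,"ax":0,"ay":0,"az":0}]'
python3 -m jog '[{"x":0,"y":0,"z":0.0005,"ax":0,"ay":0,"az":0},{"x":0,"y":0,"z":0.001,"ax":0,"ay":0,"az":0},{"x":0,"y":0,"z":0.001,"ax":0,"ay":0,"az":0}]'
```

```text
t: 15.25
eef_pos: [0.4917, 0.1726, 0.1262]
tool_rot: [0.0, 0.636, 0.772, -0.0]
contact_force: [-3.2, -0.3, 6.8]
gripper_width: 0.156
grasp_force: 50.8
t: 15.55
eef_pos: [0.4917, 0.1728, 0.1261]
tool_rot: [0.001, 0.636, 0.772, -0.0]
contact_force: [-7.3, -2.8, 17.5]
gripper_width: 0.153
grasp_force: 52.2
```

The collar is seated, with 17 N upward reaction. I'll relax the push, open the fingers and retreat straight up.

```bash
python3 -m jog '[{"x":0,"y":0,"z":-0.0015,"ax":0,"ay":0,"az":0},{"x":0,"y":0,"z":-0.0015,"ax":0,"ay":0,"az":0}]'
python3 -m jog '[{"x":0,"y":0,"z":0,"ax":0,"ay":0,"az":0},{"x":0,"y":0,"z":0,"ax":0,"ay":0,"az":0},{"x":0,"y":0,"z":0,"ax":0,"ay":0,"az":0},{"x":0,"y":0,"z":0,"ax":0,"ay":0,"az":0},{"x":0,"y":0,"z":-0.01,"ax":0,"ay":0,"az":0},{"x":0,"y":0,"z":-0.03,"ax":0,"ay":0,"az":0},{"x":0,"y":0,"z":-0.07,"ax":0,"ay":0,"az":0},{"x":0,"y":0,"z":-0.11,"ax":0,"ay":0,"az":0},{"x":-0.04,"y":0,"z":-0.13,"ax":0,"ay":0,"az":0},{"x":-0.08,"y":0,"z":-0.13,"ax":0,"ay":0,"az":0},{"x":-0.12,"y":0,"z":-0.13,"ax":0,"ay":0,"az":0},{"x":-0.16,"y":0,"z":-0.13,"ax":0,"ay":0,"az":0}]' 0.6
python3 -m jog '[{"x":-0.05,"y":0,"z":0,"ax":0,"ay":0,"az":0},{"x":-0.1,"y":0,"z":0,"ax":0,"ay":0,"az":0},{"x":-0.15,"y":0,"z":0,"ax":0,"ay":0,"az":0},{"x":-0.15,"y":0,"z":0,"ax":0,"ay":0,"az":0},{"x":-0.15,"y":0,"z":0,"ax":0,"ay":0,"az":0}]'
python3 - <<'E'
from h import *
s=snap("scene","pics/s5.png");t=snap("top","pics/t5.png")
cv2.imwrite("pics/c6.png",np.hstack([cv2.resize(x,(400,400),interpolation=cv2.INTER_CUBIC) for x in (s[110:270,230:390],t[165:295,180:310])]))
E
```

```text
t: 15.75
eef_pos: [0.4917, 0.1727, 0.1262]
tool_rot: [0.0, 0.636, 0.772, 0.0]
contact_force: [-2.9, -0.4, 6.8]
gripper_width: 0.155
grasp_force: 50.4
t: 16.95
eef_pos: [0.5224, 0.014, 0.257]
tool_rot: [0.001, 0.636, 0.772, 0.0]
contact_force: [0.4, -0.3, 0.0]
gripper_width: 0.595
grasp_force: 0.0
t: 17.45
eef_pos: [0.5507, -0.1331, 0.2561]
tool_rot: [-0.0, 0.637, 0.771, 0.0]
contact_force: [1.0, 1.3, -0.5]
gripper_width: 0.6
grasp_force: 0.0
```

View pics/c6.png

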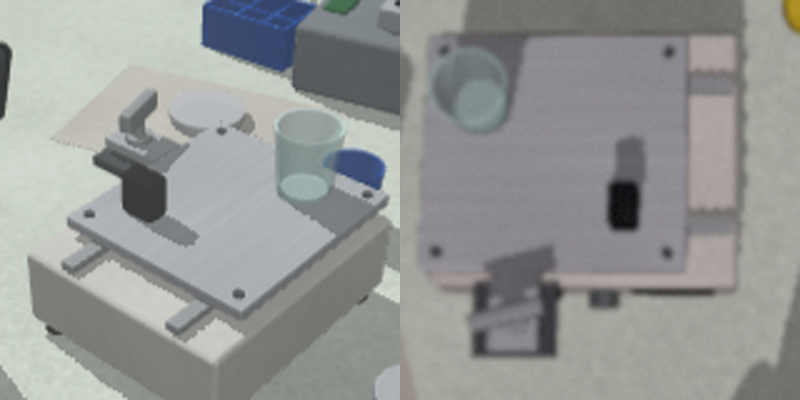

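The pin stands upright with its collar on the tongue: bar at scene crop (138,118) and top crop (505,317). The beaker is upright on the platform at (305,155), and the gripper is clear.

```bash
python3 -c "
from station import *
print(hand_in())"
```

```text
the job is handed in; nothing more can be done
None
```

The shaker is locked and the job is handed in: the pin is through both holes with its collar seated on the tongue and released, the beaker is still standing, and I never touched the other two tools; the judge returned no result.

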